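# Clamp a glued-up blank in the ratchet press

## Task

The freshly glued blank is lying part-way into the little ratchet press: slide it fully home against the end stop, flip the direction pawl on the press handle from release to tighten, and swing the handle back and forth until the pad clamps the blank firmly. Stop once the handle has gone clearly stiffer, so that the glue joint is not crushed, let go of everything, and leave the tools lying about undisturbed.

Things in the scene. Friction and masses are not known exactly. Their poses are not given: they have to be found in the camera images.
- press: Grey iron press bolted to the bench, never moves. Foot 168 (its x) x 200 (y -75 to +125) x 16 mm. Two steel tie rods, 16 mm thick, at x +-70, y 0, rise to 196 mm; between them a crosshead 44 mm deep along y, 112 to 142 mm up. Origin: on the bench under the vertical screw axis; z up; y points out of the press, the way the blank comes out. The handle is over its -y side.
- stop_face (a point): Foot of the end stop's face, on the bed's top (22 mm above the bench), at press y = -32; axes as the press. The stop is 28 mm high. The steel bed runs from there to press y = +115, 64 mm wide, with two guide rails on it, 12 mm high and 49 mm apart, flared at the mouth, ending at press y = +83.
- blank: The work: two wooden strips glued flat on each other, 46 mm wide (its x), 150 mm long (its y), 35 to 37 mm thick, 0.2 kg. It lies on the bed between the rails; slide it towards the press's -y, 30 to 57 mm to home. Origin: centre of its underside; z up. The last 35 mm of its outer (+y) end stay clear of the rails: grip it there across its width, or push that end.
- blank_end (a point): Middle of the lower edge of the blank's inner end (its y = -75), the end that meets the stop.
- pad: The pad: a steel disc 40 mm in diameter with a rubber face, on a threaded spindle that does not turn. Origin: centre of its lower face; z up. It starts 4 to 10 mm above the blank, goes down 24 mm per turn of the ratchet wheel (3.8 mm per rad) and stays where it is left. Once it bears on the blank the clamping force grows by very roughly 80 N per mm of screw travel.
- handle (a joint): Handle angle: 0 pointing along the press's -y, growing clockwise seen from above; swings from -1.28 to +1.28, between the tie rods. In the pawl's direction it turns the wheel, the other way it clicks over the 18 teeth; up to 0.45 rad of a stroke is lost before the pawl bites. With the pawl on tighten, clockwise strokes (growing angle) lower the pad.
- knob_grip (a point): Middle of the upright wooden knob at the handle's end, 140 mm from the screw axis, 210 mm up; 27 mm thick, 176 to 237 mm up; it spins freely. Force along its arc while moving: 3 N clicking back, 8 N driving with the pad free, 9.5 N too slack (60 N under the pad), 11.5 N well clamped (130 N), 15 N joint crushed (260 N). A hand that stops mid-stroke feels about a quarter less.
- pawl (a joint): Direction pawl, a two-pronged rocker on a pin in the handle, 46 mm from the screw axis, with a thumb lever on top. Negative = release (as found), positive = tighten, clockwise from above; 0 = lever along the handle. An over-centre spring throws it to either side, where it reads 0.1 to 0.5 depending on how deep its prong sits between the teeth.
- lever_tip (a point): Point on the upright steel tab at the end of the pawl's thumb lever, 43 mm outward from the pawl's pin, 202 mm above the bench. Tab 7 mm thick across the handle, 14 mm along it, from 176 to 210 mm up; the handle bar under it tops out at 173 mm. The lever leans to the side to which the handle drives. Pushing it across takes about 2 N; the handle's own friction holds against that.
- carpenter_pencil: Bystander: flat red pencil 173 mm long, lying loose to the right of the press.
- chisel_1: Bystander: bench chisel 240 mm long, light wooden handle, lying loose to the right at the front.
- block_plane: Bystander: hand plane 166 mm long, standing loose at the right.
There are look-alikes about, which are no part of the job. Of the things shaped like the blank, the wooden one is meant.

How it is judged:
By the outcome, as a careful person would: the job done as asked, in the order asked, and still so for the second after the job is handed in, with the robot touching nothing.
It also fails if it takes over 72 s, if anything falls off the work surface, if the arm or the gripper's body presses on something with over 40 N, if the wrist force passes 120 N, or if a joint passes its speed limit or range.

## Robot

A 7-joint arm with a two-finger parallel gripper is mounted at the origin on a cart in front of the work surface, level with it; the furniture and walls round the work are solid. World frame = base frame: x ahead of the robot, y to its left, z up, the work surface at z = 0. Lengths are in m, angles in rad, forces in N, time in s.
With the tool pointing down it reaches from about 0.425 to 0.875 m from the base axis. Payload 4.7 kg.
Tool frame: the origin (TCP) lies where the fingers leave the gripper's body, on its centre line; the fingertips stand 70 mm ahead of it and the grasp point (between the pads) lies 51 mm ahead of it; z points along the fingers, y is the line along which they close (so a half turn about z gives the same grasp; the last joint's range is limited). The gripper opens to 87 mm and grips with 3 to 60 N. Pads are 19 mm wide; open, the fingers measure 117 mm over their backs; the gripper's body (75 mm by 190 mm) begins 51 mm behind the grasp point.
Start: joints at [-1.179, 0.321, -0.07, 1.45, 0.023, 1.371, -0.057], TCP at [0.24, 0.604, 0.292] pointing down, gripper open.
Joint ranges: [-2.86, 2.86], [-0.3, 2.09], [-1.38, 1.24], [0.06, 2.45], [-1.56, 4.7], [0.09, 2.05], [-2.69, 2.69]. Speed limits (rad/s): [2.57, 2.57, 3.14, 3.14, 3.14, 3.14, 3.14].

## Interface

Orientations are given as a rotation vector (axis times angle).
In Python, from bench import get_state, get_image, get_calibration, close_job gives the robot as it stands.
- The arm moves only by the tool send_rows, never from a script. Its argument "rows" is a list of rows, each an object of numbers: "hand": the finger opening in mm, from 0 to 87; "x", "y", "z": the shift along the world's x, y, z in mm; "roll": the turn about the world's z in degrees. A call has 1 to 10 rows; each row shifts and turns the commanded pose from where the row before left it; what a row does not reach is not made up. A row lasts 1/10 s, in which the tool goes at most 50 mm and 8.59 degrees, less where a joint would pass 70% of its speed; a pose out of reach is approached as far as the arm can. A call is refused whole if a number of a shift passes 50 or a number of a turn 8.59, either way. A call with a gripper value outside its range is refused whole. The fingers move at their own pace and stop on an object; "force" is the grip in N (left out, the last holds). Time passes only in rows, so rows that do not move let the fingers close. It gives the time, the measured TCP pose, the force, the opening and the grip force at its end, in the units of the state.
- get_state(): the state, without advancing time (a new reading comes with each control period).
- get_image(name): name is "scene" or "top"; returns the picture (480x640x3 uint8, blue, green, red); there is no depth.
- get_calibration(name): a dict with "mtx" (3x3 intrinsics, pixels), "D" ([k1, k2, p1, p2, k3] as OpenCV has them; the pictures are not rectified), "world_from_camera" (4x4, takes a point from camera to world coordinates). Camera axes: x right, y down, z forward; pixel columns grow to the right and rows downward; lengths in m; the calibration is good to about 2 mm. A picture is of the moment at which its call begins. get_calibration takes no time and is no camera call.
- close_job(): hands the job in; it is judged then, once.
The state is a dict: "time": time; "joint_positions": joint angles; "qd": joint speeds; "joint_torque": joint torques, N m; "position": TCP position; "tool_rot": TCP orientation; "ft_force": force on the tool from outside, world axes, zero at the start; "torque": the same for the moment, N m; "grip_width": opening from 0.0 (shut) to 1.0 (fully open); "grip_force": force on a finger pad.
Only numpy, scipy, OpenCV 4.12 (cv2) and the standard library are available. Lean on these libraries where they do the work, as an engineer would, in place of code of your own. Each camera call takes 0.05 s, during which the arm holds its last target. There are 200 camera calls.

## Working session

There is one attempt and no reset: what is moved stays moved. The work goes in short steps, Python scripts to look and compute and a tool call to move; the robot and the scene stay as the last step left them, time stands still between calls to the robot, and variables do not carry over. Pictures are saved under pics/ and viewed, at most 10 in all, crops included, and the job is handed in when it is done.

Besides the shell and the picture viewer there is one more tool, called after "Request:" in YAML: its name, and indented under it one key for each argument. send_rows: Moves the arm, as the interface text tells. Its arguments: {"type":"object","properties":{"rows":{"type":"array","items":{"type":"object","properties":{"hand":{"type":"number"},"x":{"type":"number"},"y":{"type":"number"},"z":{"type":"number"},"roll":{"type":"number"}}}},"force":{"type":"number"}},"required":["rows"]}

```bash
mkdir -p pics; ls; cat > h.py <<'E'
import numpy as np, cv2
from bench import *
def cal(n):
    c=get_calibration(n); return np.array(c["mtx"],float),np.array(c["D"],float),np.array(c["world_from_camera"],float)
def ray(n,u,v):
    K,D,T=cal(n); p=cv2.undistortPoints(np.array([[[u,v]]],float),K,D)[0,0]
    d=T[:3,:3]@np.array([p[0],p[1],1]); return T[:3,3],d/np.linalg.norm(d)
def onz(n,u,v,z):
    o,d=ray(n,u,v); return o+d*(z-o[2])/d[2]
def two(a,b):
    o1,d1=ray("scene",*a);o2,d2=ray("top",*b)
    s=np.linalg.lstsq(np.c_[d1,-d2],o2-o1,rcond=None)[0]
    p,q=o1+s[0]*d1,o2+s[1]*d2; return (p+q)/2,np.linalg.norm(p-q)
def proj(n,P):
    K,D,T=cal(n); W=np.linalg.inv(T)
    return cv2.projectPoints(np.array(P,float).reshape(-1,1,3),cv2.Rodrigues(W[:3,:3])[0],W[:3,3],K,D)[0][:,0]
E
python3 - <<'E'
from h import *
for n in("scene","top"):
    cv2.imwrite(f"pics/{n}0.png",get_image(n)); print(n,cal(n)[2].round(3).tolist(),cal(n)[0].round(0).tolist())
print(get_state())
E
```

```text
pics
scene [[0.763, -0.44, 0.473, -0.134], [-0.646, -0.534, 0.546, -0.696], [0.012, -0.722, -0.692, 1.041], [0.0, 0.0, 0.0, 1.0]] [[541.0, 0.0, 319.0], [0.0, 541.0, 239.0], [0.0, 0.0, 1.0]]
top [[-0.021, -0.995, 0.096, 0.345], [-1.0, 0.019, -0.025, 0.027], [0.023, -0.097, -0.995, 1.478], [0.0, 0.0, 0.0, 1.0]] [[476.0, 0.0, 326.0], [0.0, 476.0, 240.0], [0.0, 0.0, 1.0]]
{'time': 0.1, 'joint_positions': array([-1.17892609,  0.3217544 , -0.07009839,  1.45157875,  0.02262138,
        1.3707946 , -0.05686487]), 'qd': array([ 1.41721200e-04, -2.58787572e-03, -7.60872677e-05, -3.06072120e-03,
       -7.82483783e-04,  9.99353161e-04, -3.06727905e-05]), 'joint_torque': array([ 2.42925125e-04, -4.92571771e+01, -4.05587945e-01, -3.13397849e+01,
       -6.41003600e-02,  3.95761861e-02,  7.17098010e-05]), 'position': array([0.23964722, 0.60379553, 0.29125438]), 'tool_rot': array([-5.89711975e-01, -3.08552479e+00,  2.72398367e-03]), 'ft_force': array([ 0.54945243,  0.60307417, -0.08351923]), 'torque': array([-0.01599093, -0.02513116, -0.10436802]), 'grip_force': 0.0, 'grip_width': 1.0025494844840313}
```

View pics/scene0.png

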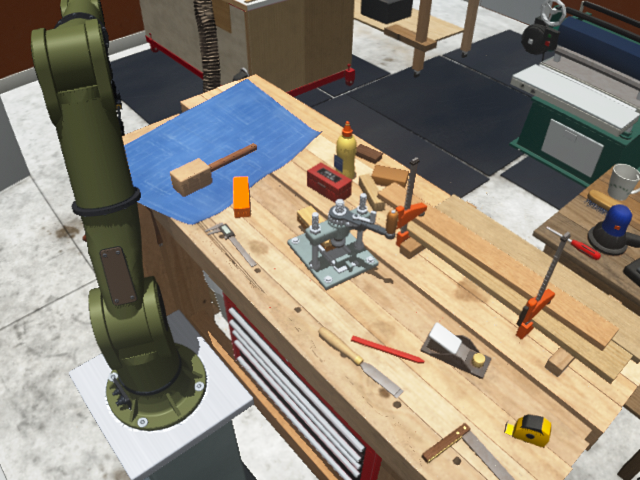

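View pics/top0.png

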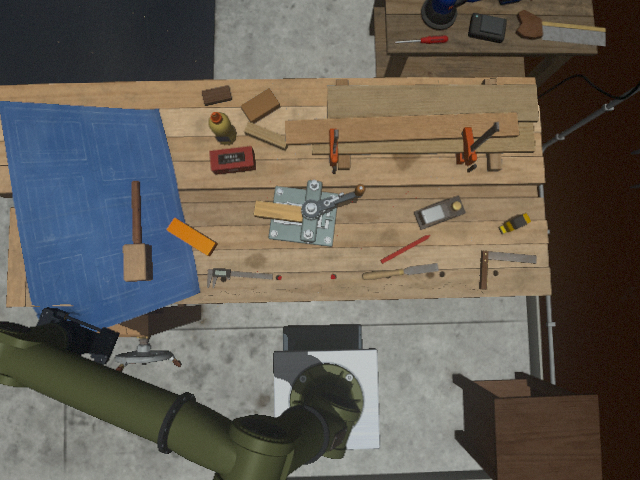

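The scene view shows the press at about (340,245). The top view shows it at (310,212), with the wooden blank sticking out left at (278,212) and the handle knob at (360,190). The orange block at (190,236) and the loose wood offcuts at (262,105) and (265,135) are look-alikes; the blank is the wooden piece on the press bed. I'll enlarge to confirm.

```bash
python3 - <<'E'
import cv2,numpy as np
t=cv2.imread("pics/top0.png")[165:260,240:380]; s=cv2.imread("pics/scene0.png")[185:295,275:415]
cv2.imwrite("pics/c0.png",cv2.resize(t,None,fx=5.7,fy=5.7,interpolation=cv2.INTER_CUBIC))
cv2.imwrite("pics/c1.png",cv2.resize(s,None,fx=5.4,fy=5.4,interpolation=cv2.INTER_CUBIC))
E
```

```text
(no output)
```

View pics/c0.png

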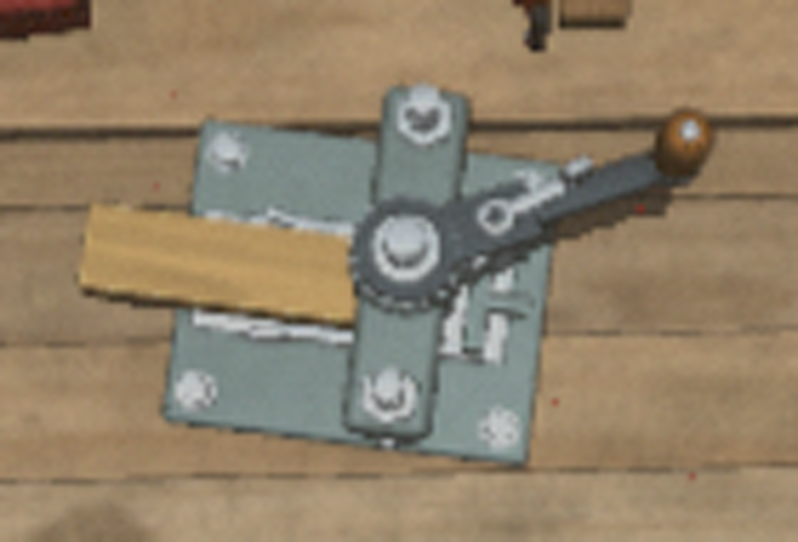

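View pics/c1.png

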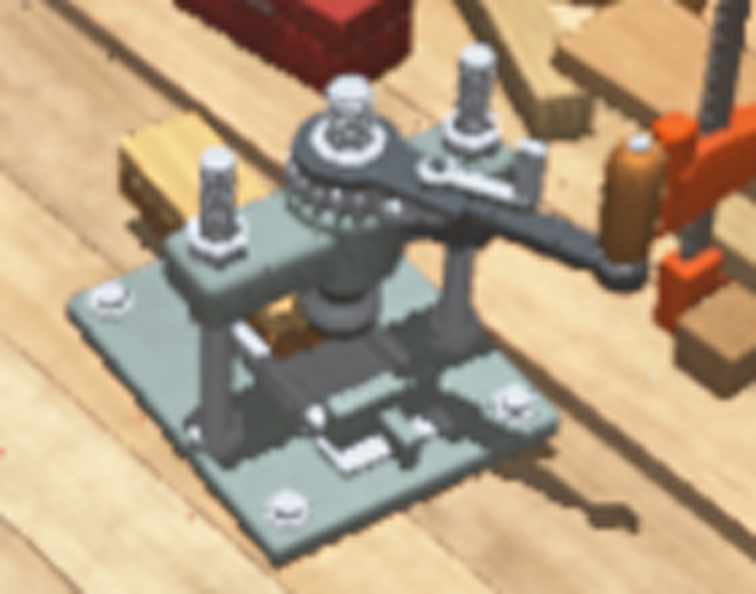

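The crops confirm that the blank is the pale wooden strip in the press, with its outer end edge at c0 (95,205)–(82,290). In the top crop the knob top is at c0 (690,130), the pawl pin at (495,215) and the lever tab at (580,165), which leans counter-clockwise (release).

```bash
python3 - <<'E'
from h import *
T=lambda u,v:(240+u/5.7-.4,165+v/5.7-.4)
S=lambda u,v:(275+u/5.4-.4,185+v/5.4-.4)
print("foot corners")
c=[onz("top",*T(*p),.016) for p in[(205,120),(553,165),(525,465),(165,420)]]
for p in c: print(p.round(4))
c=np.array(c)
for i in range(4): print(np.linalg.norm(c[i]-c[i-1]).round(4),end=' ')
# y axis: from right edge to left edge
y=(c[0]+c[3]-c[1]-c[2]);y/=np.linalg.norm(y); xx=(c[0]+c[1]-c[2]-c[3]);xx/=np.linalg.norm(xx)
print("\ny",y,"x",xx, "yaw via y",np.degrees(np.arctan2(-y[0],y[1])),"via x",np.degrees(np.arctan2(xx[1],xx[0])))
print("origin foot",c.mean(0)-y*.025)
for n,a,b in[("rodfar",(475,50),(424,112)),("rodnear",(217,155),(388,383)),("screw",(349,82),(404,238)),("knobtop",(640,143),(690,130)),("tab",(532,147),(580,163))]:
    print(n,*[q.round(4) for q in two(S(*a),T(*b))])
print("rods at 196",onz("top",*T(424,112),.196),onz("top",*T(388,383),.196))
print("knob at 237",onz("top",*T(690,130),.237))
print("tab at 210",onz("top",*T(580,163),.210))
for z in (.058,):
    for p in[(95,205),(82,290),(355,235),(352,320)]: print("blank",onz("top",*T(*p),z).round(4))
E
```

```text
foot corners
[0.6594 0.145  0.016 ]
[ 0.6311 -0.045   0.016 ]
[ 0.4666 -0.0259  0.016 ]
[0.4948 0.1683 0.016 ]
0.1662 0.192 0.1656 0.1963 
y [0.14547314 0.9893622  0.        ] x [ 0.99179825 -0.12781323  0.        ] yaw via y -8.364678611977142 via x -7.343245610514424
origin foot [0.5593043 0.0358883 0.016    ]
rodfar [0.6241 0.0235 0.2011] 0.0061
rodnear [0.4921 0.0448 0.1967] 0.0003
screw [0.5602 0.0355 0.2084] 0.0016
knobtop [ 0.6038 -0.0988  0.2382] 0.0016
tab [ 0.5942 -0.0482  0.2076] 0.0005
rods at 196 [0.62280357 0.02535236 0.196     ] [0.49204945 0.04492435 0.196     ]
knob at 237 [ 0.603392   -0.09835674  0.237     ]
tab at 210 [ 0.59391219 -0.04824811  0.21      ]
blank [0.6056 0.2002 0.058 ]
blank [0.5603 0.2074 0.058 ]
blank [0.587  0.0629 0.058 ]
blank [0.5417 0.0652 0.058 ]
```

Request:
send_rows:
  rows:
    - {"hand": 0,"x": 32,"y": -33,"roll": -7.65}
    - {"hand": 0,"x": 32,"y": -33,"roll": -7.65}
    - {"hand": 0,"x": 32,"y": -33,"roll": -7.65}
    - {"hand": 0,"x": 32,"y": -33,"roll": -7.65}
    - {"hand": 0,"x": 32,"y": -33,"roll": -7.65}
    - {"hand": 0,"x": 32,"y": -33,"roll": -7.65}
    - {"hand": 0,"x": 32,"y": -33,"roll": -7.65}
    - {"hand": 0,"x": 32,"y": -33,"roll": -7.65}
    - {"hand": 0,"x": 32,"y": -33,"roll": -7.65}
    - {"hand": 0,"x": 32,"y": -33,"roll": -7.65}
  force: 20

```text
schema error: expected keys hand, x, y, z, roll
```

Request:
send_rows:
  rows:
    - {"hand": 0,"x": 32,"y": -33,"z": 0,"roll": -7.65}
    - {"hand": 0,"x": 32,"y": -33,"z": 0,"roll": -7.65}
    - {"hand": 0,"x": 32,"y": -33,"z": 0,"roll": -7.65}
    - {"hand": 0,"x": 32,"y": -33,"z": 0,"roll": -7.65}
    - {"hand": 0,"x": 32,"y": -33,"z": 0,"roll": -7.65}
    - {"hand": 0,"x": 32,"y": -33,"z": 0,"roll": -7.65}
    - {"hand": 0,"x": 32,"y": -33,"z": 0,"roll": -7.65}
    - {"hand": 0,"x": 32,"y": -33,"z": 0,"roll": -7.65}
    - {"hand": 0,"x": 32,"y": -33,"z": 0,"roll": -7.65}
    - {"hand": 0,"x": 32,"y": -33,"z": 0,"roll": -7.65}
  force: 20

```text
time: 1.1
position: [0.5606, 0.2727, 0.292]
tool_rot: [-2.379, -2.052, 0.001]
ft_force: [-0.1, 0.5, -0.0]
grip_width: 0.17
grip_force: 0.0
```

Request:
send_rows:
  rows:
    - {"hand": 0,"x": 13.5,"y": -18,"z": 0,"roll": 0}
    - {"hand": 0,"x": 13.5,"y": -18,"z": -20,"roll": 0}
    - {"hand": 0,"x": 0,"y": 0,"z": -35,"roll": 0}
    - {"hand": 0,"x": 0,"y": 0,"z": -40,"roll": 0}
    - {"hand": 0,"x": 0,"y": 0,"z": -40,"roll": 0}
    - {"hand": 0,"x": 0,"y": 0,"z": -35,"roll": 0}
    - {"hand": 0,"x": 0,"y": 0,"z": -17,"roll": 0}
    - {"hand": 0,"x": 0,"y": 0,"z": 0,"roll": 0}

```text
time: 1.9
position: [0.585, 0.2374, 0.1023]
tool_rot: [-2.373, -2.057, 0.009]
ft_force: [0.3, 0.1, -0.9]
grip_width: 0.004
grip_force: 0.0
```

```bash
python3 - <<'E'
from h import *
t=get_image("top")[165:260,240:380]; s=get_image("scene")[185:295,275:415]
cv2.imwrite("pics/d0.png",np.vstack([cv2.resize(t,(440,299),interpolation=cv2.INTER_CUBIC),cv2.resize(s,(440,299)[:1]+(300,),interpolation=cv2.INTER_CUBIC)]))
E
```

```text
(no output)
```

View pics/d0.png

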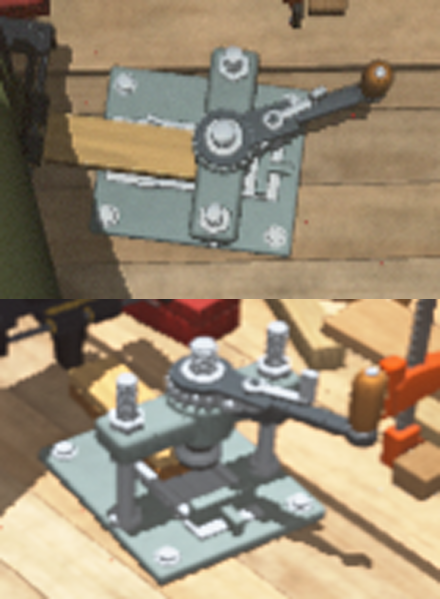

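The gripper, at upper left in both views, is standing clear beyond the blank's outer end. I'll push next.

Request:
send_rows:
  rows:
    - {"hand": 0,"x": -1.1,"y": -8,"z": 0,"roll": 0}
    - {"hand": 0,"x": -1.1,"y": -8,"z": 0,"roll": 0}
    - {"hand": 0,"x": -1.1,"y": -8,"z": 0,"roll": 0}
    - {"hand": 0,"x": -1.1,"y": -8,"z": 0,"roll": 0}
    - {"hand": 0,"x": -1.1,"y": -8,"z": 0,"roll": 0}
    - {"hand": 0,"x": -1.1,"y": -8,"z": 0,"roll": 0}
    - {"hand": 0,"x": -1.1,"y": -8,"z": 0,"roll": 0}
    - {"hand": 0,"x": -1,"y": -6,"z": 0,"roll": 0}
    - {"hand": 0,"x": -0.5,"y": -4,"z": 0,"roll": 0}
    - {"hand": 0,"x": 0,"y": 0,"z": 0,"roll": 0}

```text
time: 3.0
position: [0.5775, 0.171, 0.1051]
tool_rot: [2.374, 2.057, -0.001]
ft_force: [-0.1, -0.5, -0.8]
grip_width: 0.004
grip_force: 0.0
```

Request:
send_rows:
  rows:
    - {"hand": 0,"x": -0.4,"y": -3,"z": 0,"roll": 0}
    - {"hand": 0,"x": -0.4,"y": -3,"z": 0,"roll": 0}
    - {"hand": 0,"x": -0.2,"y": -1.5,"z": 0,"roll": 0}
    - {"hand": 0,"x": -0.2,"y": -1.5,"z": 0,"roll": 0}

```text
time: 3.4
position: [0.5763, 0.1631, 0.1051]
tool_rot: [2.374, 2.058, -0.0]
ft_force: [1.1, 0.8, -0.5]
grip_width: 0.008
grip_force: 0.3
```

Request:
send_rows:
  rows:
    - {"hand": 0,"x": -0.3,"y": -2,"z": 0,"roll": 0}
    - {"hand": 0,"x": -0.2,"y": -1.5,"z": 0,"roll": 0}

```text
time: 3.6
position: [0.5762, 0.1624, 0.1057]
tool_rot: [-2.371, -2.058, -0.006]
ft_force: [1.4, 7.4, -1.5]
grip_width: 0.006
grip_force: 3.9
```

Request:
send_rows:
  rows:
    - {"hand": 0,"x": -0.2,"y": -1.5,"z": 0,"roll": 0}
    - {"hand": 0,"x": 0,"y": 0,"z": 0,"roll": 0}

```text
time: 3.8
position: [0.5761, 0.1623, 0.106]
tool_rot: [-2.369, -2.059, -0.008]
ft_force: [1.1, 8.4, -1.0]
grip_width: 0.009
grip_force: 4.1
```

The blank is home: 8 N at the stop, with the end at press y ≈ 0.118. Next I'll retreat and go to the lever.

Request:
send_rows:
  rows:
    - {"hand": 0,"x": 3,"y": 30,"z": 0,"roll": 0}
    - {"hand": 0,"x": 0,"y": 0,"z": 48,"roll": 0}
    - {"hand": 0,"x": 0,"y": 0,"z": 49,"roll": 0}
    - {"hand": 0,"x": 0,"y": 0,"z": 49,"roll": 0}
    - {"hand": 0,"x": 0,"y": 0,"z": 49,"roll": 0}
    - {"hand": 0,"x": 9.3,"y": -44.8,"z": 0,"roll": 5.34}
    - {"hand": 0,"x": 9.3,"y": -44.8,"z": 0,"roll": 5.34}
    - {"hand": 0,"x": 9.3,"y": -44.8,"z": 0,"roll": 5.34}
    - {"hand": 0,"x": 9.3,"y": -44.8,"z": 0,"roll": 5.34}
    - {"hand": 0,"x": 9.3,"y": -44.8,"z": 0,"roll": 5.34}

```text
time: 4.8
position: [0.625, -0.0382, 0.3005]
tool_rot: [1.829, 2.554, -0.001]
ft_force: [1.5, 1.0, 1.0]
grip_width: 0.007
grip_force: 0.0
```

Request:
send_rows:
  rows:
    - {"hand": 0,"x": 0,"y": 0,"z": 0,"roll": 0}
    - {"hand": 0,"x": 0,"y": 0,"z": 0,"roll": 0}

```text
time: 5.0
position: [0.6249, -0.0383, 0.3002]
tool_rot: [1.84, 2.546, -0.001]
ft_force: [0.1, 0.6, -0.4]
grip_width: 0.003
grip_force: 0.0
```

Request:
send_rows:
  rows:
    - {"hand": 0,"x": 0,"y": 0,"z": -25,"roll": 0}
    - {"hand": 0,"x": 0,"y": 1,"z": -21,"roll": 0}
    - {"hand": 0,"x": 0,"y": 0,"z": 0,"roll": 0}
    - {"hand": 0,"x": -3.8,"y": -1.26,"z": 0,"roll": 0}
    - {"hand": 0,"x": -3.8,"y": -1.26,"z": 0,"roll": 0}
    - {"hand": 0,"x": -3.8,"y": -1.26,"z": 0,"roll": 0}
    - {"hand": 0,"x": -3.8,"y": -1.26,"z": 0,"roll": 0}
    - {"hand": 0,"x": -3.8,"y": -1.26,"z": 0,"roll": 0}

```text
time: 5.8
position: [0.606, -0.0414, 0.2549]
tool_rot: [1.834, 2.55, 0.001]
ft_force: [0.8, 0.0, 0.9]
grip_width: 0.006
grip_force: 0.3
```

Request:
send_rows:
  rows:
    - {"hand": 0,"x": -3.8,"y": -1.26,"z": 0,"roll": 0}
    - {"hand": 0,"x": -2.8,"y": -0.9,"z": 0,"roll": 0}
    - {"hand": 0,"x": 0,"y": 0,"z": 0,"roll": 0}

```text
time: 6.1
position: [0.5992, -0.0436, 0.2544]
tool_rot: [-1.835, -2.55, -0.0]
ft_force: [0.2, -0.2, -0.6]
grip_width: 0.007
grip_force: 0.0
```

Request:
send_rows:
  rows:
    - {"hand": 0,"x": 11,"y": 4,"z": 0,"roll": 0}
    - {"hand": 0,"x": 11,"y": 4,"z": 25,"roll": 0}
    - {"hand": 0,"x": 10,"y": 25,"z": 40,"roll": 0}
    - {"hand": 30,"x": 20,"y": 45,"z": 0,"roll": 0}
    - {"hand": 60,"x": 20,"y": 45,"z": 0,"roll": 0}

```text
time: 6.6
position: [0.6736, 0.0808, 0.3214]
tool_rot: [1.835, 2.547, 0.005]
ft_force: [0.2, -0.6, -0.8]
grip_width: 0.108
grip_force: 0.0
```

```bash
python3 - <<'E'
from h import *
t=get_image("top")[165:260,240:380]; s=get_image("scene")[185:295,275:415]
cv2.imwrite("pics/e0.png",np.vstack([cv2.resize(t,(440,299),interpolation=cv2.INTER_CUBIC),cv2.resize(s,(440,300),interpolation=cv2.INTER_CUBIC)]))
E
```

```text
(no output)
```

View pics/e0.png

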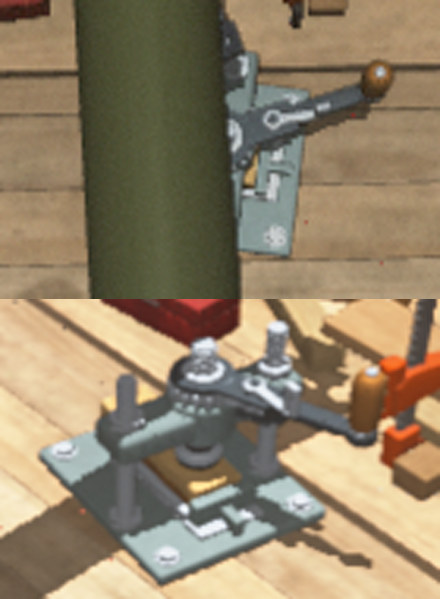

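The lever now leans clockwise (tighten), with its tip at (325,118) right of the pin at (272,120) in the top view. The blank lies under the pad up to the stop. Next I'll check the height of the orange clamp standing near the knob's swing.

```bash
python3 - <<'E'
from h import *
for n,b in(("top",(300,90,380,190)),("scene",(370,140,440,260))):
    im=cv2.imread(f"pics/{n}0.png"); h=cv2.cvtColor(im,cv2.COLOR_BGR2HSV)
    m=cv2.inRange(h,(4,170,120),(14,255,255))[b[1]:b[3],b[0]:b[2]]
    v,u=np.nonzero(m); print(n,"u",u.min()+b[0],u.max()+b[0],"v",v.min()+b[1],v.max()+b[1])
for a,b in(((415,158),(334,128)),((415,158),(338,170)),((421,208),(334,130)),((404,240),(335,172))): print(a,b,two(a,b))
for z in(0.04,.1,.2): print(z,onz("top",336,172,z).round(3),onz("scene",415,158,z).round(3),onz("top",334,130,z).round(3))
E
```

```text
top u 330 337 v 129 161
scene u 389 426 v 203 246
(415, 158) (334, 128) (array([ 0.75058907, -0.02822793,  0.2823489 ]), np.float64(0.002824013983537076))
(415, 158) (338, 170) (array([ 0.65299461, -0.0581673 ,  0.33680619]), np.float64(0.06966433802284998))
(421, 208) (334, 130) (array([ 0.80551374, -0.03546471,  0.09766637]), np.float64(0.006891850451220482))
(404, 240) (335, 172) (array([ 0.70414953, -0.05009725,  0.04677386]), np.float64(0.030371297673393687))
0.04 [ 0.694 -0.043  0.04 ] [1.031 0.186 0.04 ] [ 0.828 -0.04   0.04 ]
0.1 [ 0.679 -0.041  0.1  ] [0.961 0.133 0.1  ] [ 0.808 -0.038  0.1  ]
0.2 [ 0.655 -0.036  0.2  ] [0.845 0.045 0.2  ] [ 0.774 -0.033  0.2  ]
```

```bash
python3 - <<'E'
import cv2
s=cv2.imread("pics/scene0.png")[145:265,370:450]; t=cv2.imread("pics/top0.png")[110:190,300:380]
import numpy as np
a=cv2.resize(s,(400,600),interpolation=cv2.INTER_CUBIC);b=cv2.resize(t,(400,400),interpolation=cv2.INTER_CUBIC)
cv2.imwrite("pics/f0.png",np.hstack([a,np.vstack([b,np.zeros((200,400,3),np.uint8)])]))
E
```

```text
(no output)
```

View pics/f0.png

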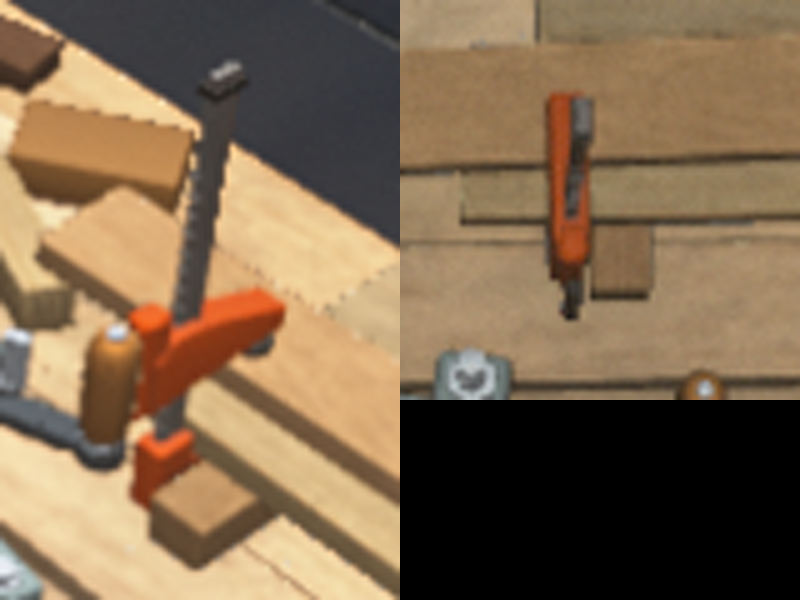

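The clamp bar stands at about (0.73, −0.033) and is up to 0.28 m tall. I'll hold the knob with the closing axis near −20°, which keeps the gripper body away from the bar.

Request:
send_rows:
  rows:
    - {"hand": 50,"x": -14,"y": -36,"z": 10,"roll": -6.4}
    - {"hand": 50,"x": -14,"y": -36,"z": 4,"roll": -6.4}
    - {"hand": 50,"x": -14,"y": -36,"z": 0,"roll": -6.4}
    - {"hand": 50,"x": -14,"y": -36,"z": 0,"roll": -6.4}
    - {"hand": 50,"x": -14,"y": -36,"z": 0,"roll": -6.4}
    - {"hand": 50,"x": 0,"y": 0,"z": 0,"roll": -6.4}
    - {"hand": 50,"x": 0,"y": 0,"z": 0,"roll": 0}
    - {"hand": 50,"x": 0,"y": 0,"z": 0,"roll": 0}

```text
time: 7.5
position: [0.6023, -0.0988, 0.333]
tool_rot: [-2.566, -1.811, -0.0]
ft_force: [-0.1, 0.2, -0.4]
grip_width: 0.574
grip_force: 0.0
```

```bash
python3 - <<'E'
from h import *
import numpy as np
im=get_image("top"); p=proj("top",[[.6038,-.0988,.237]])[0]; print(p)
s=get_image("scene"); h=cv2.cvtColor(s,cv2.COLOR_BGR2HSV); b=(375,195,405,245)
m=cv2.inRange(h,(8,120,40),(18,255,200))[b[1]:b[3],b[0]:b[2]]
r=cv2.cvtColor(cv2.imread("pics/scene0.png"),cv2.COLOR_BGR2HSV)
m0=cv2.inRange(r,(8,120,40),(18,255,200))[b[1]:b[3],b[0]:b[2]]
for q in(m0,m): print(q.sum()/255,cv2.moments(q)["m10"]/q.sum()*255/255,)
print(get_state()["position"],get_state()["grip_width"]*87)
E
```

```text
[360.81452666 187.2534009 ]
469.0 20.059701492537314
450.0 20.455555555555556
[ 0.60228181 -0.09847308  0.3328622 ] 49.95315913913285
```

Request:
send_rows:
  rows:
    - {"hand": 50,"x": 1,"y": 0,"z": -30,"roll": 0}
    - {"hand": 50,"x": 0,"y": 0,"z": -30,"roll": 0}
    - {"hand": 50,"x": 0,"y": 0,"z": -12,"roll": 0}
    - {"hand": 50,"x": 0,"y": 0,"z": 0,"roll": 0}
    - {"hand": 20,"x": 0,"y": 0,"z": 0,"roll": 0}
    - {"hand": 20,"x": 0,"y": 0,"z": 0,"roll": 0}
    - {"hand": 20,"x": 0,"y": 0,"z": 0,"roll": 0}
  force: 40

```text
time: 8.3
position: [0.6033, -0.1005, 0.2628]
tool_rot: [2.57, 1.805, 0.003]
ft_force: [0.3, 0.3, -0.5]
grip_width: 0.38
grip_force: 0.0
```

Request:
send_rows:
  rows:
    - {"hand": 20,"x": 0,"y": 0,"z": 0,"roll": 0}
    - {"hand": 20,"x": 0,"y": 0,"z": 0,"roll": 0}
    - {"hand": 20,"x": 0,"y": 0,"z": 0,"roll": 0}

```text
time: 8.6
position: [0.603, -0.1004, 0.2623]
tool_rot: [2.57, 1.805, 0.002]
ft_force: [-0.2, -0.1, 4.9]
grip_width: 0.296
grip_force: 40.0
```

```bash
cat > arc.py <<'E'
import sys; from h import *
# arc.py theta0 theta1 n : increments (mm) along knob arc
C=np.array([.559,.0345]);Y=np.radians(-98.2)
def P(t): return C+.140*np.array([np.cos(Y-t),np.sin(Y-t)])
if __name__=="__main__":
    s=get_state();d=s["position"][:2]-C;t=Y-np.arctan2(d[1],d[0])
    th=(t+np.pi)%(2*np.pi)-np.pi; f=s["ft_force"][:2]
    tan=P(th+.01)-P(th-.01);tan/=np.linalg.norm(tan);print("theta %.3f r %.4f Ft %.1f"%(th,np.linalg.norm(d),f@tan))
    for a in sys.argv[1:]:
        a0,a1,n=map(float,a.split(","));p=np.array([P(x) for x in np.linspace(a0,a1,int(n)+1)])
        print(a,(np.diff(p,axis=0)*1000).round(1).tolist())
E
python3 arc.py=-.456 2>/dev/null; python3 arc.py -.456,.15,6 .15,.85,7 .85,-.7,10 -.7,.85,10
```

```text
theta -0.458 r 0.1419 Ft 0.2
-.456,.15,6 [[-13.7, -3.7], [-14.0, -2.3], [-14.1, -0.9], [-14.1, 0.6], [-14.0, 2.0], [-13.7, 3.4]]
.15,.85,7 [[-13.2, 4.7], [-12.6, 6.0], [-12.0, 7.2], [-11.2, 8.4], [-10.3, 9.5], [-9.3, 10.4], [-8.2, 11.3]]
.85,-.7,10 [[13.2, -17.2], [15.7, -14.9], [17.8, -12.3], [19.5, -9.4], [20.7, -6.3], [21.5, -3.0], [21.7, 0.3], [21.4, 3.7], [20.5, 6.9], [19.2, 10.0]]
-.7,.85,10 [[-19.2, -10.0], [-20.5, -6.9], [-21.4, -3.7], [-21.7, -0.3], [-21.5, 3.0], [-20.7, 6.3], [-19.5, 9.4], [-17.8, 12.3], [-15.7, 14.9], [-13.2, 17.2]]
```

Request:
send_rows:
  rows:
    - {"hand": 20,"x": -13.7,"y": -3.7,"z": 0,"roll": 0}
    - {"hand": 20,"x": -14,"y": -2.3,"z": 0,"roll": 0}
    - {"hand": 20,"x": -14.1,"y": -0.9,"z": 0,"roll": 0}
    - {"hand": 20,"x": -14.1,"y": 0.6,"z": 0,"roll": 0}
    - {"hand": 20,"x": -14,"y": 2,"z": 0,"roll": 0}
    - {"hand": 20,"x": -13.7,"y": 3.4,"z": 0,"roll": 0}

```text
time: 9.2
position: [0.5213, -0.1014, 0.2623]
tool_rot: [2.567, 1.802, 0.009]
ft_force: [8.5, 0.0, -1.0]
grip_width: 0.303
grip_force: 40.0
```

```bash
python3 arc.py
```

```text
theta 0.128 r 0.1411 Ft -8.1
```

Driving at 8 N, so the pad is still free and the pawl is biting. I'll continue the stroke.

Request:
send_rows:
  rows:
    - {"hand": 20,"x": -13.2,"y": 4.7,"z": 0,"roll": 0}
    - {"hand": 20,"x": -12.6,"y": 6,"z": 0,"roll": 0}
    - {"hand": 20,"x": -12,"y": 7.2,"z": 0,"roll": 0}
    - {"hand": 20,"x": -11.2,"y": 8.4,"z": 0,"roll": 0}
    - {"hand": 20,"x": -10.3,"y": 9.5,"z": 0,"roll": 0}
    - {"hand": 20,"x": -9.3,"y": 10.4,"z": 0,"roll": 0}
    - {"hand": 20,"x": -8.2,"y": 11.3,"z": 0,"roll": 0}

```text
time: 9.9
position: [0.4443, -0.0453, 0.2623]
tool_rot: [2.567, 1.8, 0.007]
ft_force: [8.4, -3.5, -1.7]
grip_width: 0.3
grip_force: 40.0
```

```bash
python3 arc.py
```

```text
theta 0.820 r 0.1397 Ft -7.7
```

Request:
send_rows:
  rows:
    - {"hand": 20,"x": 13.2,"y": -17.2,"z": 0,"roll": 0}
    - {"hand": 20,"x": 15.7,"y": -14.9,"z": 0,"roll": 0}
    - {"hand": 20,"x": 17.8,"y": -12.3,"z": 0,"roll": 0}
    - {"hand": 20,"x": 19.5,"y": -9.4,"z": 0,"roll": 0}
    - {"hand": 20,"x": 20.7,"y": -6.3,"z": 0,"roll": 0}
    - {"hand": 20,"x": 21.5,"y": -3,"z": 0,"roll": 0}
    - {"hand": 20,"x": 21.7,"y": 0.3,"z": 0,"roll": 0}
    - {"hand": 20,"x": 21.4,"y": 3.7,"z": 0,"roll": 0}
    - {"hand": 20,"x": 20.5,"y": 6.9,"z": 0,"roll": 0}
    - {"hand": 20,"x": 19.2,"y": 10,"z": 0,"roll": 0}

```text
time: 10.9
position: [0.6338, -0.0865, 0.2622]
tool_rot: [-2.572, -1.804, 0.001]
ft_force: [-4.6, 1.4, 8.8]
grip_width: 0.299
grip_force: 40.0
```

```bash
python3 arc.py -.7,-.1,6 -.1,.2,3 .2,.5,3 .5,.8,3
```

```text
theta -0.697 r 0.1423 Ft 3.2
-.7,-.1,6 [[-12.2, -6.8], [-12.9, -5.5], [-13.3, -4.2], [-13.7, -2.9], [-13.9, -1.5], [-14.0, -0.1]]
-.1,.2,3 [[-13.9, 1.3], [-13.7, 2.7], [-13.4, 4.0]]
.2,.5,3 [[-12.9, 5.4], [-12.3, 6.6], [-11.6, 7.8]]
.5,.8,3 [[-10.8, 8.9], [-9.8, 10.0], [-8.8, 10.9]]
```

Request:
send_rows:
  rows:
    - {"hand": 20,"x": -12.2,"y": -6.8,"z": 0,"roll": 0}
    - {"hand": 20,"x": -12.9,"y": -5.5,"z": 0,"roll": 0}
    - {"hand": 20,"x": -13.3,"y": -4.2,"z": 0,"roll": 0}
    - {"hand": 20,"x": -13.7,"y": -2.9,"z": 0,"roll": 0}
    - {"hand": 20,"x": -13.9,"y": -1.5,"z": 0,"roll": 0}
    - {"hand": 20,"x": -14,"y": -0.1,"z": 0,"roll": 0}

```text
time: 11.5
position: [0.5556, -0.1069, 0.2623]
tool_rot: [2.567, 1.803, 0.01]
ft_force: [7.7, 0.4, 0.1]
grip_width: 0.3
grip_force: 40.0
```

```bash
python3 arc.py
```

```text
theta -0.119 r 0.1414 Ft -7.7
```

Still free.

Request:
send_rows:
  rows:
    - {"hand": 20,"x": -13.9,"y": 1.3,"z": 0,"roll": 0}
    - {"hand": 20,"x": -13.7,"y": 2.7,"z": 0,"roll": 0}
    - {"hand": 20,"x": -13.4,"y": 4,"z": 0,"roll": 0}

```text
time: 11.8
position: [0.5146, -0.0993, 0.2623]
tool_rot: [2.567, 1.802, 0.009]
ft_force: [7.5, -1.6, -1.4]
grip_width: 0.295
grip_force: 40.0
```

```bash
python3 arc.py
```

```text
theta 0.177 r 0.1409 Ft -7.6
```

Request:
send_rows:
  rows:
    - {"hand": 20,"x": -12.9,"y": 5.4,"z": 0,"roll": 0}
    - {"hand": 20,"x": -12.3,"y": 6.6,"z": 0,"roll": 0}
    - {"hand": 20,"x": -11.6,"y": 7.8,"z": 0,"roll": 0}

```text
time: 12.1
position: [0.4777, -0.08, 0.2623]
tool_rot: [2.567, 1.801, 0.009]
ft_force: [8.4, -2.4, -1.4]
grip_width: 0.299
grip_force: 40.0
```

```bash
python3 arc.py
```

```text
theta 0.474 r 0.1404 Ft -8.2
```

Request:
send_rows:
  rows:
    - {"hand": 20,"x": -10.8,"y": 8.9,"z": 0,"roll": 0}
    - {"hand": 20,"x": -9.8,"y": 10,"z": 0,"roll": 0}
    - {"hand": 20,"x": -8.8,"y": 10.9,"z": 0,"roll": 0}

```text
time: 12.4
position: [0.4483, -0.0509, 0.2623]
tool_rot: [2.567, 1.8, 0.008]
ft_force: [8.5, -3.8, -2.3]
grip_width: 0.3
grip_force: 40.0
```

```bash
python3 arc.py .8,-.7,10 .8,-.35,10
```

```text
theta 0.771 r 0.1398 Ft -8.2
.8,-.7,10 [[13.6, -16.0], [15.8, -13.8], [17.7, -11.3], [19.2, -8.5], [20.2, -5.6], [20.8, -2.5], [21.0, 0.7], [20.6, 3.8], [19.8, 6.8], [18.6, 9.7]]
.8,-.35,10 [[10.2, -12.5], [11.5, -11.2], [12.8, -9.8], [13.8, -8.3], [14.7, -6.6], [15.3, -4.9], [15.8, -3.1], [16.0, -1.3], [16.1, 0.6], [15.9, 2.4]]
```

Request:
send_rows:
  rows:
    - {"hand": 20,"x": 13.6,"y": -16,"z": 0,"roll": 0}
    - {"hand": 20,"x": 15.8,"y": -13.8,"z": 0,"roll": 0}
    - {"hand": 20,"x": 17.7,"y": -11.3,"z": 0,"roll": 0}
    - {"hand": 20,"x": 19.2,"y": -8.5,"z": 0,"roll": 0}
    - {"hand": 20,"x": 20.2,"y": -5.6,"z": 0,"roll": 0}
    - {"hand": 20,"x": 20.8,"y": -2.5,"z": 0,"roll": 0}
    - {"hand": 20,"x": 21,"y": 0.7,"z": 0,"roll": 0}
    - {"hand": 20,"x": 20.6,"y": 3.8,"z": 0,"roll": 0}
    - {"hand": 20,"x": 19.8,"y": 6.8,"z": 0,"roll": 0}
    - {"hand": 20,"x": 18.6,"y": 9.7,"z": 0,"roll": 0}

```text
time: 13.4
position: [0.6338, -0.0865, 0.2622]
tool_rot: [-2.572, -1.804, 0.001]
ft_force: [-4.2, 0.9, 9.0]
grip_width: 0.297
grip_force: 40.0
```

Request:
send_rows:
  rows:
    - {"hand": 20,"x": -12.2,"y": -6.8,"z": 0,"roll": 0}
    - {"hand": 20,"x": -12.9,"y": -5.5,"z": 0,"roll": 0}
    - {"hand": 20,"x": -13.3,"y": -4.2,"z": 0,"roll": 0}
    - {"hand": 20,"x": -13.7,"y": -2.9,"z": 0,"roll": 0}
    - {"hand": 20,"x": -13.9,"y": -1.5,"z": 0,"roll": 0}

```text
time: 13.9
position: [0.5697, -0.1066, 0.2624]
tool_rot: [2.567, 1.803, 0.01]
ft_force: [10.3, -0.3, -1.0]
grip_width: 0.298
grip_force: 40.0
```

```bash
python3 arc.py
```

```text
theta -0.219 r 0.1415 Ft -10.3
```

The handle is getting stiffer (10.3 N). I'll take small steps from here.

Request:
send_rows:
  rows:
    - {"hand": 20,"x": -10,"y": 0,"z": 0,"roll": 0}
    - {"hand": 20,"x": -10,"y": 0.7,"z": 0,"roll": 0}

```text
time: 14.1
position: [0.5503, -0.1065, 0.2624]
tool_rot: [2.565, 1.802, 0.011]
ft_force: [9.9, -0.3, -1.7]
grip_width: 0.298
grip_force: 40.0
```

```bash
python3 arc.py
```

```text
theta -0.082 r 0.1413 Ft -9.9
```

Request:
send_rows:
  rows:
    - {"hand": 20,"x": -10,"y": 1.3,"z": 0,"roll": 0}

```text
time: 14.2
position: [0.5405, -0.1054, 0.2624]
tool_rot: [2.565, 1.801, 0.011]
ft_force: [11.1, -1.7, -3.0]
grip_width: 0.3
grip_force: 40.0
```

Request:
send_rows:
  rows:
    - {"hand": 20,"x": -10,"y": 2,"z": 0,"roll": 0}

```text
time: 14.3
position: [0.5306, -0.1037, 0.2624]
tool_rot: [2.565, 1.801, 0.011]
ft_force: [11.5, -2.5, -3.6]
grip_width: 0.3
grip_force: 40.0
```

```bash
python3 arc.py
```

```text
theta 0.059 r 0.1411 Ft -11.8
```

Request:
send_rows:
  rows:
    - {"hand": 20,"x": -6,"y": 1.4,"z": 0,"roll": 0}

```text
time: 14.4
position: [0.5245, -0.1022, 0.2624]
tool_rot: [2.565, 1.801, 0.011]
ft_force: [11.7, -2.0, -4.8]
grip_width: 0.299
grip_force: 40.0
```

```bash
python3 arc.py
```

```text
theta 0.104 r 0.1410 Ft -11.8
```

Request:
send_rows:
  rows:
    - {"hand": 55,"x": 0,"y": 0,"z": 0,"roll": 0}
    - {"hand": 55,"x": 0,"y": 0,"z": 0,"roll": 0}
    - {"hand": 55,"x": 0,"y": 0,"z": 0,"roll": 0}
    - {"hand": 55,"x": 0,"y": 0,"z": 0,"roll": 0}
    - {"hand": 55,"x": 0,"y": 0,"z": 0,"roll": 0}

```text
time: 14.9
position: [0.5208, -0.1013, 0.2607]
tool_rot: [-2.57, -1.805, 0.002]
ft_force: [-1.1, 0.2, 0.1]
grip_width: 0.611
grip_force: 0.0
```

Request:
send_rows:
  rows:
    - {"hand": 55,"x": 0,"y": 0,"z": 10,"roll": 0}
    - {"hand": 55,"x": 0,"y": 0,"z": 25,"roll": 0}
    - {"hand": 55,"x": 0,"y": 0,"z": 40,"roll": 0}
    - {"hand": 55,"x": 0,"y": 0,"z": 40,"roll": 0}
    - {"hand": 55,"x": 0,"y": -40,"z": 10,"roll": 0}
    - {"hand": 55,"x": 0,"y": -45,"z": 0,"roll": 0}
    - {"hand": 55,"x": 0,"y": -45,"z": 0,"roll": 0}
    - {"hand": 55,"x": 0,"y": -45,"z": 0,"roll": 0}
    - {"hand": 55,"x": 0,"y": -40,"z": 0,"roll": 0}
    - {"hand": 55,"x": 0,"y": 0,"z": 0,"roll": 0}

```text
time: 15.9
position: [0.5186, -0.323, 0.3865]
tool_rot: [2.578, 1.791, -0.007]
ft_force: [-0.7, -0.7, 0.4]
grip_width: 0.635
grip_force: 0.0
```

```bash
python3 - <<'E'
from h import *
t=get_image("top")[165:260,240:380]; s=get_image("scene")[185:295,275:415]
cv2.imwrite("pics/g0.png",np.vstack([cv2.resize(t,(440,299),interpolation=cv2.INTER_CUBIC),cv2.resize(s,(440,300),interpolation=cv2.INTER_CUBIC)]))
E
```

```text
(no output)
```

View pics/g0.png

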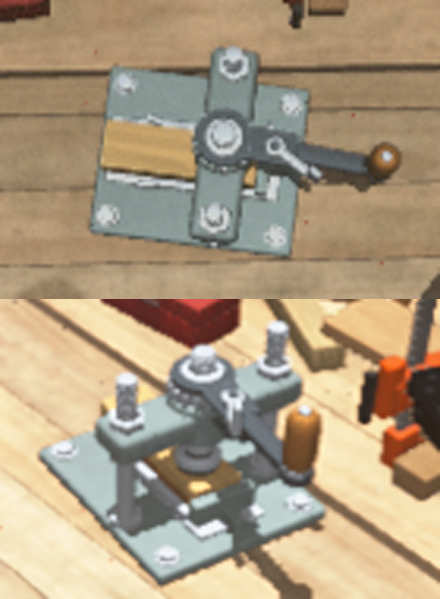

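The final view shows the pad down on the blank (scene view, around (200,460)) and the blank's end at the stop. The lever is still on tighten, with its tip at (318,175) in the top view, and the hand is clear. I'm handing the job in.

```bash
python3 -c "
from bench import *
print(close_job())"
```

```text
the job is handed in; nothing more can be done
None
```

The blank is home against the stop, the pawl is on tighten, and the pad is clamped until the handle drove at about 11.8 N (well clamped is 11.5 N, crushed is 15 N); the gripper has let go, no tools were touched, and the job was handed in at about 16 s (no verdict was returned).

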